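Pop the terminal cover off a battery module

ROBOT

A 6-joint arm with a two-finger parallel gripper is mounted at the origin on the work surface. World frame = base frame: x ahead of the robot, y to its left, z up, the work surface at z = 0. Lengths are in mm, angles in rad, forces in N, time in s.
With the tool pointing down it reaches from about 275 to 750 mm from the base axis. Payload 10.2 kg.
Tool frame: the origin (TCP) lies between the finger pads, 19 mm behind the fingertips; this is the grasp point; z points along the fingers, y is the line along which they close (so a half turn about z gives the same grasp; the last joint's range is limited). The gripper opens to 85 mm and grips with 20 to 120 N. Pads are 22 mm wide; open, the fingers measure 114 mm over their backs; the gripper's body (76 mm by 85 mm) begins 54 mm behind the grasp point. The pads swing forward as they close: fully open they stand 13 mm farther back than shut.
Start: joints at [1.079, 0.313, 1.498, -0, 1.331, -0.223], TCP at [139.439, 506.15, 249.994] pointing down, gripper open.
Joint ranges: [-2.94, 2.94], [-0.97, 2.17], [0.19, 2.56], [-1.23, 4.37], [0.02, 3.11], [-2.88, 2.88]. Speed limits (rad/s): [2.39, 2.39, 3.01, 3.14, 3.14, 3.14].

INTERFACE

Orientations are given as a unit quaternion [w, x, y, z].
In Python, from rig import ctrl gives the robot as it stands.
- The arm moves only by the shell command python3 steer.py 'ROWS' [OPENING] [FORCE]. ROWS is a JSON object with one list for each field, all of the same length, 1 to 8, a row being the entries at one place: sx, sy, sz (the shift in cm), rx, ry, rz (a rotation vector in units of 0.25 rad); each row is the pose to reach, as a shift and turn from the pose commanded when the command began, along the tool's axes at that moment; what a row does not reach only later rows make up. A row lasts 1/10 s, in which the tool goes at most 50 mm and 0.15 rad, less where a joint would pass 70% of its speed; a pose out of reach is approached as far as the arm can. OPENING is the opening from 0.0 (shut) to 1.0 (fully open), set as the command begins (- or left out keeps the last). The fingers move at their own pace and stop on an object; FORCE is the grip in N (left out, the last holds). Time passes only in rows, so rows that do not move let the fingers close. It prints the time, the measured TCP pose, the force, the opening and the grip force at its end. Input that does not fit is refused with a message, and nothing moves.
- ctrl.sense(): the state, without advancing time (a new reading comes with each control period).
- ctrl.capture(name): name is "scene" or "top"; returns the picture (400x640x3 uint8, red, green, blue); there is no depth.
- ctrl.calibration(name): a dict with "fx", "fy", "cx", "cy" (pixels), "position" and "attitude" of the camera in the world. Camera axes: x right, y down, z forward; pixel columns grow to the right and rows downward; lengths in mm; the calibration is good to about 2 mm. A picture is of the moment at which its call begins. calibration takes no time and is no camera call.
- ctrl.finish_job(): hands the job in; it is judged then, once.
The state is a dict: "time_s": time; "joints": joint angles; "dq": joint speeds; "tau": joint torques, N m; "eef_pos": TCP position; "ee_rot": TCP orientation; "force": force on the tool from outside, world axes, zero at the start; "wrist_torque": the same for the moment, N m; "grip_width": opening from 0.0 (shut) to 1.0 (fully open); "grip_force": force on a finger pad.
Only numpy, scipy, OpenCV 4.12 (cv2) and the standard library are available. Lean on these libraries where they do the work, as an engineer would, in place of code of your own. Each camera call takes 0.05 s, during which the arm holds its last target. There are 200 camera calls.

TASK

Pry the snap-fit terminal cover off the blue battery module with the flat pry tool, working its blade under the cover's edge at the notch; do not pull the cover off by its rib before it has popped up. Lay the tool back down on the flat green work mat and put the cover in the shallow blue tray, lying flat with its rib upwards. Leave the other loose things (wrench, screwdriver, jar) where they are.

Things in the scene. Friction and masses are not known exactly. Their poses are not given: they have to be found in the camera images.
- module: Battery module, a blue block 110 (x) x 156 (y) x 105 mm high, fixed to the bench. Origin: centre of its underside; z up. The rim on its top (105 mm high) encloses a seat 90 x 124 mm in which the cover lies. The front rim (-x face, 10 mm thick, x = -55 to -45 mm) has one notch, 24 mm wide, in its middle.
- notch (a point): Middle of the top of the notch's sill (module point x = -50, y = 0, z = 95 mm), module axes: +x points level in under the cover. The rigid sill (the fulcrum) is 10 mm thick in x, 24 mm wide, 5 mm lower than the cover's underside, 10 mm lower than the rim; behind it the hollow is 5 mm deeper. The seated cover's front edge lies 7 mm beyond this point.
- seat (a point): Middle of the seat (module point 0, 0, 100 mm), module axes. The cover's underside rests here on ledges 8 mm wide along the seat's left and right sides. The hollow between them is 10 mm deep; two brass terminals 6 mm high stand on its floor at x = 1 to 27 mm. Beside the cover, at x = 2, y = +68 and -68 mm, stand guide lugs 16 x 12 mm, up to 122 mm high.
- catch_left (a joint): Sprung catch, a round black bar 12 mm thick, 30 mm long along x, over the cover's +y edge at x = -28, y = 64 mm of the module, its top 113 mm high. Value: m it has yielded outwards. The two are linked, hold the cover down with about 15 N in all and let go once it has risen 7 mm beside them; it then stays propped on them, front edge up.
- catch_right (a joint): The like catch over the cover's -y edge (y = -64 mm of the module). Value: m it has yielded outwards.
- cover: Grey plastic cover, 86 (x) x 120 (y) mm, 0.08 to 0.17 kg: a plate 4 mm thick (left and right edges 2.5 mm) with a straight rib on top for carrying it once popped: 26 mm wide (y), along x from -29 to +37 mm, its top 20 mm above the underside. Origin: centre of the underside; z up, x as the module's. Seated, it has 2 mm play all round.
- cover_edge (a point): Middle of the cover's front edge (the edge at the notch), on its underside: cover point x = -43, y = 0, z = 0 mm.
- pry_tool: Flat pry tool lying along its x: black handle 100 x 24 (y) x 22 mm high, with a flat steel blade 14 mm wide, 3 mm thick standing straight out of its +x end by 80 mm, mid-plane 11 mm above the handle's underside; 0.16 kg. Origin: centre of the handle's underside; +x points to the blade's tip, z up.
- blade_tip (a point): Middle of the end of the pry tool's blade (tool point x = 130, y = 0, z = 11 mm), same axes as the tool.
- mat: Flat green anti-static mat, 220 (x) x 180 (y) x 4 mm, fixed; the pry tool starts on it, blade towards its +x end, with the wrench beside it on the -y side. Origin: centre of the underside. The mat and the tray may swap sides of the bench.
- tray: Shallow blue tray, open on top, 160 (x) x 200 (y) x 35 mm outside, walls and floor 5 mm, fixed. Origin: centre of the underside.
- wrench: Bystander: flat steel open-ended wrench 170 mm long on the mat, beside the pry tool.
- bolt_jar: Bystander: clear jar with a black cap, 60 mm across and 75 mm high, on the left of the module.
- screwdriver: Bystander: screwdriver with a square handle 26 mm thick and a thin round shaft, 200 mm long, lying on the bench on the right of the module.

How it is judged (in metres and radians):
On the way, in this order (a step that is already met when the one before it is completed fails the run):
1. the seated cover is pried up at the notch with the tool: its front edge has risen 4 mm while the blade, in the notch, bears on it and the fingers do not touch it (contact force between pry_tool and cover above 0.3 N and z of cover_edge in the frame of module above 0.104 m and contact force between the fingers and cover below 0.2 N and x of cover in the frame of module between -0.02 and 0.02 m and y of cover in the frame of module between -0.02 and 0.02 m and x of blade_tip in the frame of notch above 0 m and y of blade_tip in the frame of notch between -0.014 and 0.014 m), for 0.05 s.
2. the cover has popped: its front edge has risen 10 mm, still over its seat and not touched by the fingers (z of cover_edge in the frame of module above 0.11 m and contact force between the fingers and cover below 0.2 N and x of cover in the frame of module between -0.02 and 0.02 m and y of cover in the frame of module between -0.02 and 0.02 m), for 0.1 s.
At the end, for the whole second after the job is handed in: The cover lies on the tray's floor, rib upwards, level within 0.15 rad, at rest; the pry tool lies at rest with its handle's middle on the mat (x of cover in the frame of tray between -0.04 and 0.04 m and y of cover in the frame of tray between -0.055 and 0.055 m and z of cover in the frame of tray between 0 and 0.012 m and angle between cover's own z axis and vertical below 0.15 rad and linear speed of each of cover, pry_tool below 0.02 m/s and x of pry_tool in the frame of mat between -0.11 and 0.11 m and y of pry_tool in the frame of mat between -0.09 and 0.09 m and z of pry_tool in the frame of mat between -0.005 and 0.032 m and z of blade_tip in the frame of mat between 0 and 0.04 m); the robot touches nothing.
It fails at once if the wrench is moved by more than 30 mm (distance of wrench from where it was at the start of the episode above 0.03 m).
It fails at once if the bolt jar is moved by more than 30 mm (distance of bolt_jar from where it was at the start of the episode above 0.03 m).
It fails at once if the screwdriver is moved by more than 30 mm (distance of screwdriver from where it was at the start of the episode above 0.03 m).
It also fails if it takes over 72 s, if anything falls off the work surface, if the arm or the gripper's body presses on something with over 40 N, if the wrist force passes 120 N, or if a joint passes its speed limit or range.

## Working session

There is one attempt and no reset: what is moved stays moved. The work goes in short steps, Python scripts to look and compute and a shell command to move; the robot and the scene stay as the last step left them, time stands still between calls to the robot, and variables do not carry over. Pictures are saved under pics/ and viewed, at most 10 in all, crops included, and the job is handed in when it is done.

```bash
ls; mkdir -p pics
python3 - <<'E'
from rig import ctrl
import cv2
for n in("scene","top"):
    im=ctrl.capture(n); cv2.imwrite(f"pics/{n}0.png",im[:,:,::-1]); print(n,ctrl.calibration(n))
print(ctrl.sense())
E
```

```text
pics
rig.py
steer.py
scene {'fx': 451.7961209682574, 'fy': 451.7961209682574, 'cx': 316.2759582445458, 'cy': 201.11704301043233, 'position': array([ 943.18750989, -712.62069267, 1064.67388399]), 'attitude': array([-0.32693805,  0.90579687,  0.25496641, -0.0873823 ])}
top {'fx': 380.21512670202816, 'fy': 380.21512670202816, 'cx': 318.89194929449513, 'cy': 195.0534324223523, 'position': array([ 390.11730055,  -22.61325469, 1014.71191301]), 'attitude': array([ 0.05278213, -0.6958312 ,  0.7148045 , -0.04568929])}
{'time_s': 0.1, 'joints': array([ 1.07862123e+00,  3.13383577e-01,  1.49831538e+00, -2.62883927e-06,
        1.33099777e+00, -2.23432935e-01]), 'dq': array([ 0.00088333, -0.00248089, -0.0007925 , -0.00032019,  0.00138921,
       -0.00147406]), 'tau': array([ 1.95859669e-03, -4.12904048e+01, -2.60139048e+01, -2.10506068e-04,
        3.11216267e-03,  4.99083194e-05]), 'eef_pos': array([139.33327404, 505.97369924, 249.51486259]), 'ee_rot': array([-1.92138536e-04,  1.33966757e-01,  9.90985673e-01, -5.17525072e-04]), 'force': array([-0.6520625 , -0.56527704,  0.15155536]), 'wrist_torque': array([-0.01091669, -0.03441506, -0.00130349]), 'grip_force': 0.0, 'grip_width': 0.9992273141832864}
```

View pics/top0.png

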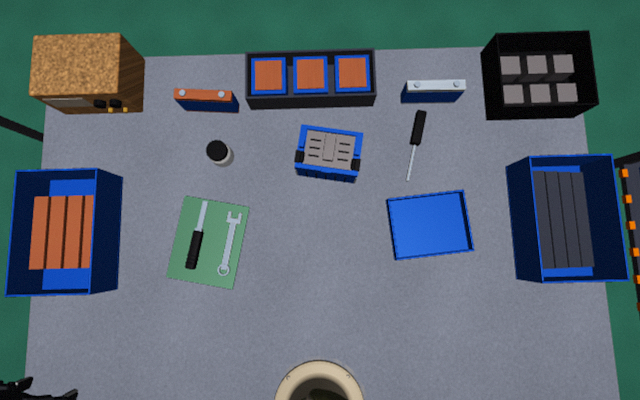

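View pics/scene0.png

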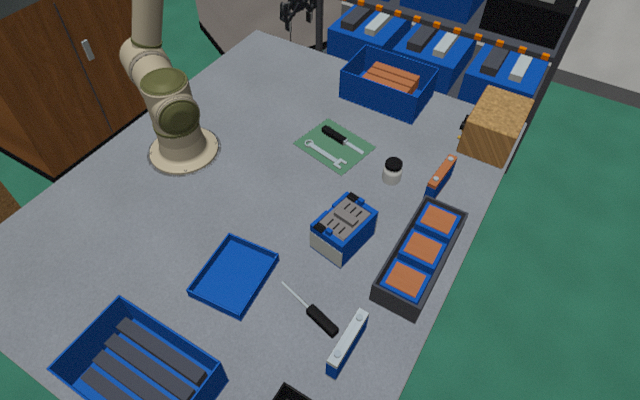

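Overview: the mat with the pry tool (top view about 195,230) and wrench (230,245) is on the left. The module is at about (330,153), the tray at (430,225), the jar at (218,152), and the screwdriver at (415,145). I'll zoom in next.

```bash
cat > h.py <<'E'
import numpy as np,cv2
from scipy.spatial.transform import Rotation as R
from rig import ctrl
def rot(q): return R.from_quat([q[1],q[2],q[3],q[0]])
def ray(n,u,v):
    c=ctrl.calibration(n); d=rot(c["attitude"]).apply([(u-c["cx"])/c["fx"],(v-c["cy"])/c["fy"],1]); return c["position"],d
def onz(n,u,v,z):
    p,d=ray(n,u,v); return p+d*(z-p[2])/d[2]
def proj(n,P):
    c=ctrl.calibration(n); q=rot(c["attitude"]).inv().apply(np.asarray(P,float)-c["position"])
    return np.array([c["fx"]*q[0]/q[2]+c["cx"],c["fy"]*q[1]/q[2]+c["cy"]])
def two(a,b):
    (p,d),(q,e)=ray("top",*a),ray("scene",*b); d=d/np.linalg.norm(d);e=e/np.linalg.norm(e)
    t=np.linalg.lstsq(np.c_[d,-e],q-p,rcond=None)[0]; A,B=p+t[0]*d,q+t[1]*e
    return (A+B)/2,np.linalg.norm(A-B)
def tool():
    s=ctrl.sense(); return s["eef_pos"],rot(s["ee_rot"])
def to_tool(d):  # world vector in tool axes
    return tool()[1].inv().apply(d)
E
python3 - <<'E'
from h import *
t=cv2.imread("pics/top0.png");s=cv2.imread("pics/scene0.png")
def z(im,x,y,w,h): return cv2.resize(im[y:y+h,x:x+w],(400,300),interpolation=cv2.INTER_CUBIC)
cv2.imwrite("pics/z1.png",np.vstack([np.hstack([z(t,280,112,100,75),z(t,160,190,133,100)]),np.hstack([z(s,294,182,100,75),z(s,285,115,100,75)])]))
print(proj("top",[0,0,0]),proj("scene",[0,0,0]))
hsv=cv2.cvtColor(t,cv2.COLOR_BGR2HSV)
def big(m,x,y,w,h):
    k=np.zeros(m.shape,np.uint8);k[y:y+h,x:x+w]=m[y:y+h,x:x+w]
    c=max(cv2.findContours(k,0,2)[0],key=cv2.contourArea);return c
g=big(cv2.inRange(hsv,(45,40,40),(90,255,255)),150,180,110,120)
def rect(c,z,name):
    r=cv2.boxPoints(cv2.minAreaRect(c)); W=np.array([onz("top",*p,z) for p in r])[:,:2]
    e=W-np.roll(W,1,0); print(name,W.mean(0).round(1),[ (round(float(np.linalg.norm(v)),1),round(float(np.degrees(np.arctan2(v[1],v[0]))),1)) for v in e[:2]],r.round(1).tolist())
rect(g,4,"mat")
b=cv2.inRange(hsv,(100,120,60),(125,255,255))
rect(big(b,375,180,110,90),35,"tray")
rect(big(b,285,115,90,75),105,"module")
k=cv2.inRange(hsv,(0,0,0),(180,255,50))
c=big(k,175,195,40,80);rect(c,15,"handle")
w=cv2.inRange(hsv,(0,0,130),(180,60,255));c=big(w,190,195,22,40);rect(c,15,"blade")
E
```

```text
[318.73727912 406.05522451] [183.73300897 150.10363713]
mat [417.6 284.2] [(180.1, 77.3), (224.8, -10.3)] [[165.1999969482422, 276.6000061035156], [182.60000610351562, 192.6999969482422], [249.5, 206.5], [232.10000610351562, 290.5]]
tray [ 444.5 -296.5] [(160.0, 4.0), (211.5, -84.6)] [[385.3999938964844, 198.3000030517578], [466.20001220703125, 188.39999389648438], [473.79998779296875, 250.6999969482422], [393.0, 260.6000061035156]]
module [651.2 -45.3] [(156.4, 80.6), (69.3, -8.4)] [[296.3999938964844, 150.5], [300.0, 123.5], [363.20001220703125, 131.89999389648438], [359.6000061035156, 158.89999389648438]]
handle [397.  315.2] [(27.1, 76.4), (100.0, -11.6)] [[184.89999389648438, 267.1000061035156], [193.3000030517578, 229.10000610351562], [203.39999389648438, 231.3000030517578], [194.89999389648438, 269.29998779296875]]
blade [484.7 297.2] [(19.1, 72.8), (81.1, -15.1)] [[193.89999389648438, 229.39999389648438], [202.39999389648438, 199.6999969482422], [209.1999969482422, 201.60000610351562], [200.8000030517578, 231.39999389648438]]
```

View pics/z1.png

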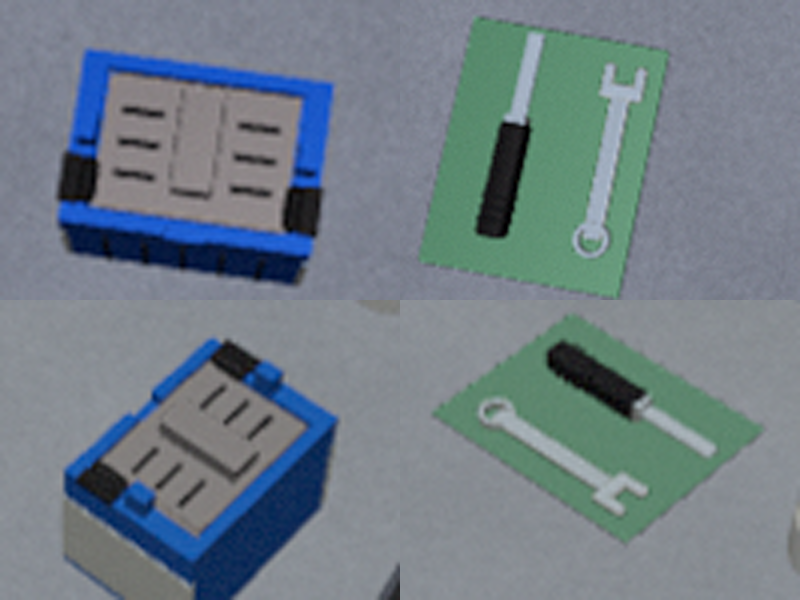

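The zoom shows the module rim corners (top view) at about (301,124.5), (363,133), (358,171.5) and (295,165), with the notch at about (327,170.5). The blade tip is at about (205,201) and the handle's back end at (190,268). The tool points roughly along +x.

Run:
```python
from h import *
def fit(loc,W,n):
    L=np.array(loc,float);W=np.array(W)[:,:2];a=L-L.mean(0);b=W-W.mean(0)
    th=np.arctan2((a[:,0]*b[:,1]-a[:,1]*b[:,0]).sum(),(a*b).sum());c,s=np.cos(th),np.sin(th);M=np.array([[c,-s],[s,c]])
    t=W.mean(0)-M@L.mean(0);print(n,t.round(1),"yaw",round(float(np.degrees(th)),2),"res",(W-(L@M.T+t)).round(1).tolist())
loc=[(55,78),(55,-78),(-55,-78),(-55,78)]
fit(loc,[onz("top",*p,105) for p in [(301.2,124.5),(363,132.7),(358,171.5),(295,165.2)]],"mod top")
fit(loc,[onz("scene",*p,105) for p in [(377.7,212),(342.7,245.7),(310.2,225.7),(347.7,192)]],"mod scene")
print("notch",onz("top",327,170.5,105).round(1))
for n,v in dict(tip=(205,201),front=(197.7,230.5)).items(): print(n,onz("top",*v,15).round(1))
print("rear",onz("top",190,268.3,20).round(1),"handle c",onz("top",194.1,249.3,24).round(1))
for n,v,z in [("tip",(363.7,152.5),15),("front",(285+638/4-100,115+(408-300)/4),15),("handle top c",(285+200/4-0,115+78/4),24)]:print("scene",n,onz("scene",*v,z).round(1))
fit([(-110,90),(110,90),(110,-90),(-110,-90)],[onz("scene",*p,4) for p in [(285+33/4,115+113/4),(285+172/4,115+15/4),(285+362/4,115+129/4),(285+227/4,115+244/4)]][0:0] or [onz("top",*p,4) for p in [(165.2,276.6),(182.6,192.7),(249.5,206.5),(232.1,290.5)]],"mat top")
```

```text
mod top [633.1 -43.6] yaw -8.82 res [[-3.5, -0.9], [-5.2, 1.0], [6.3, 0.4], [2.5, -0.6]]
mod scene [634.3 -41.2] yaw -9.74 res [[-1.9, -2.5], [-2.9, 6.0], [1.7, -2.3], [3.1, -1.2]]
notch [577.7 -36.5 105. ]
tip [522.9 288.8  15. ]
front [445.2 306.8  15. ]
rear [348.1 323.3  20. ] handle c [396.4 312.3  24. ]
scene tip [526.  294.1  15. ]
scene front [447.3 304.8  15. ]
scene handle top c [406.  311.6  24. ]
mat top [417.6 284.2] yaw -11.84 res [[-0.7, -1.3], [4.9, 3.4], [-0.5, -1.2], [-3.7, -0.9]]
```

Run:
```python
from h import *
p,r=tool(); print(r.as_matrix().round(3)); print(to_tool(np.array([404.5,313,70])-p).round(1))
```

```text
[[-0.964  0.266 -0.001]
 [ 0.266  0.964 -0.001]
 [ 0.    -0.001 -1.   ]]
[-306.9 -115.4  179.6]
```
Opening 0.6. Rows: 7 to cover x,y; z also. Distance 373 → 8 rows of 47. Arm first: any obstacles? Path clear.

The rows are not in the units I measure in: shifts go in cm and turns go in units of 0.25 rad. I convert before sending: -307 mm is -30.7, -280 mm is -28, -0.068 rad is -0.272.

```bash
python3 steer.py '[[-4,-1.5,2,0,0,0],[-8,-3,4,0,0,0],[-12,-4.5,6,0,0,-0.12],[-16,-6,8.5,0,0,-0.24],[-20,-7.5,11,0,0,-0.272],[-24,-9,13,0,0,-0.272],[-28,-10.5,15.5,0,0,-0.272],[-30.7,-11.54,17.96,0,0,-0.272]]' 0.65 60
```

```text
refused: ROWS must be an object with one list for each field. Nothing was moved.
```

Refused on format, not on reach. It needs an object with one list for each field.

```bash
python3 steer.py '{"sx":[-4,-8,-12,-16,-20,-24,-28,-30.7],"sy":[-1.5,-3,-4.5,-6,-7.5,-9,-10.5,-11.54],"sz":[2,4,6,8.5,11,13,15.5,17.96],"rx":[0,0,0,0,0,0,0,0],"ry":[0,0,0,0,0,0,0,0],"rz":[0,0,-0.12,-0.24,-0.272,-0.272,-0.272,-0.272]}' 0.65 60; python3 steer.py '{"sx":[0,0],"sy":[0,0],"sz":[0,0],"rx":[0,0],"ry":[0,0],"rz":[0,0]}'
python3 - <<'E'
from h import *
t=ctrl.capture("top");s=ctrl.capture("scene")
def z(im,x,y,w,h): return cv2.resize(im[y:y+h,x:x+w,::-1],(400,300),interpolation=cv2.INTER_CUBIC)
cv2.imwrite("pics/z2.png",np.hstack([z(t,145,180,133,100),z(s,285,100,100,75)]))
p,r=tool();print(p,to_tool([0,0,1]))
E
```

```text
time_s: 0.9
eef_pos: [406.6, 311.6, 69.3]
ee_rot: [0.0, 0.101, 0.995, 0.0]
force: [0.2, 0.6, 0.1]
grip_width: 0.648
grip_force: 0.0
time_s: 1.1
eef_pos: [404.6, 313.1, 70.0]
ee_rot: [-0.001, 0.101, 0.995, -0.0]
force: [0.9, -1.0, 0.3]
grip_width: 0.65
grip_force: 0.0
[404.37152855 314.04602052  71.04947318] [-5.87530656e-04  6.18520229e-04 -9.99999636e-01]
```

View pics/z2.png

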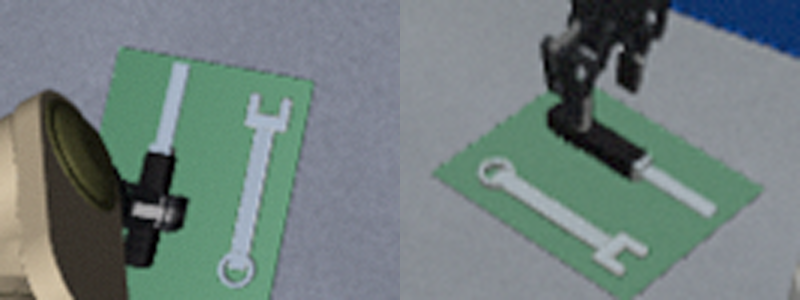

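The open gripper is above the handle, straddling it around (150,210) in the left crop, and well clear of the wrench. I'll descend, grip and lift a little.

In the tool's units: 46 mm is 4.6, 38 mm is 3.8.

```bash
python3 steer.py '{"sx":[0,0,0,0],"sy":[0,0,0,0],"sz":[2,3.8,4.6,4.6],"rx":[0,0,0,0],"ry":[0,0,0,0],"rz":[0,0,0,0]}'; python3 steer.py '{"sx":[0,0,0,0,0,0],"sy":[0,0,0,0,0,0],"sz":[0,0,0,0,0,0],"rx":[0,0,0,0,0,0],"ry":[0,0,0,0,0,0],"rz":[0,0,0,0,0,0]}' 0 110; python3 steer.py '{"sx":[0,0,0,0,0],"sy":[0,0,0,0,0],"sz":[-3,-6,-10,-14,-14],"rx":[0,0,0,0,0],"ry":[0,0,0,0,0],"rz":[0,0,0,0,0]}'
```

```text
time_s: 1.6
eef_pos: [404.1, 313.8, 24.2]
ee_rot: [-0.0, 0.1, 0.995, -0.0]
force: [-0.3, -0.0, 0.0]
grip_width: 0.651
grip_force: 0.0
time_s: 2.2
eef_pos: [405.2, 313.8, 25.7]
ee_rot: [0.001, 0.1, 0.995, 0.001]
force: [-1.9, -0.2, 7.8]
grip_width: 0.251
grip_force: 108.7
time_s: 2.7
eef_pos: [406.7, 314.4, 169.8]
ee_rot: [0.004, 0.1, 0.995, 0.003]
force: [1.3, -0.3, -1.9]
grip_width: 0.256
grip_force: 108.3
```

Run:
```python
from h import *
p,r=tool(); print(p,to_tool(np.array([443.9,-11.8,141])-p).round(1))
```

```text
[406.68045511 314.37048183 169.81138691] [-101.2 -312.4   27.8]
```

In the tool's units: -312.4 mm is -31.24, -300 mm is -30, -0.04 rad is -0.16.

```bash
python3 steer.py '{"sx":[-1.4,-2.8,-4.3,-5.7,-7.1,-8.5,-9.7,-10.12],"sy":[-4.4,-8.8,-13.2,-17.6,-22,-26.2,-30,-31.24],"sz":[0,0,0.5,1,1.5,2,2.5,2.78],"rx":[0,0,0,0,0,0,0,0],"ry":[0,0,0,0,0,0,0,0],"rz":[0,0,0,-0.08,-0.16,-0.16,-0.16,-0.16]}'; python3 steer.py '{"sx":[0,0,0],"sy":[0,0,0],"sz":[0,0,0],"rx":[0,0,0],"ry":[0,0,0],"rz":[0,0,0]}'
python3 - <<'E'
from h import *
t=ctrl.capture("top");s=ctrl.capture("scene")
def z(im,x,y,w,h): return cv2.resize(im[y:y+h,x:x+w,::-1],(400,400),interpolation=cv2.INTER_CUBIC)
cv2.imwrite("pics/z3.png",np.hstack([z(t,275,120,100,100),z(s,270,160,100,100)]))
p,r=tool();print(p,r.as_matrix().round(4)); print(proj("top",p+r.apply([-122,0,10.7])),proj("scene",p+r.apply([-122,0,10.7])))
E
```

```text
time_s: 3.5
eef_pos: [441.5, -15.8, 136.0]
ee_rot: [-0.0, 0.082, 0.997, -0.0]
force: [0.5, 0.1, -1.8]
grip_width: 0.249
grip_force: 108.5
time_s: 3.8
eef_pos: [441.5, -11.8, 136.6]
ee_rot: [-0.0, 0.08, 0.997, 0.0]
force: [-0.6, 0.9, -1.2]
grip_width: 0.252
grip_force: 108.5
[441.56135125 -11.89964222 136.72185714] [[-9.874e-01  1.584e-01  2.000e-04]
 [ 1.584e-01  9.874e-01  1.000e-04]
 [-2.000e-04  1.000e-04 -1.000e+00]]
[325.06629383 175.24382152] [323.67160812 199.76153536]
```

View pics/z3.png

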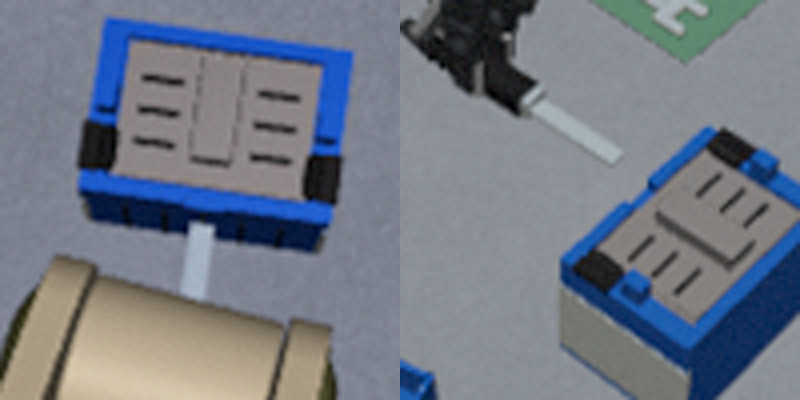

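The tip is seen at about (325.7,176) in the top view and (323.8,200) in the scene view. Both match the predicted pixels within 1 px. Next I'll check the notch estimate with an overlay.

Run:
```python
from h import *
M=np.array([633.5,-42.5,0]);Rm=R.from_euler("z",-9.2,degrees=True)
out=[]
for n,x,y in(("top",288,120),("scene",306,188)):
    im=ctrl.capture(n)[:,:,::-1]; k=5
    z=cv2.resize(im[y:y+72,x:x+80],None,fx=k,fy=k,interpolation=cv2.INTER_CUBIC)
    for q in [(55,78,105),(55,-78,105),(-55,-78,105),(-55,78,105),(-55,12,105),(-55,-12,105),(-45,12,105),(-45,-12,105),(-55,12,95),(-55,-12,95)]:
        u=proj(n,M+Rm.apply(q)); cv2.circle(z,tuple(((u-[x,y]+.5)*k).astype(int).tolist()),2,(0,0,255),-1)
    out.append(z)
cv2.imwrite("pics/z4.png",np.hstack(out))
```

```text
(no output)
```

View pics/z4.png

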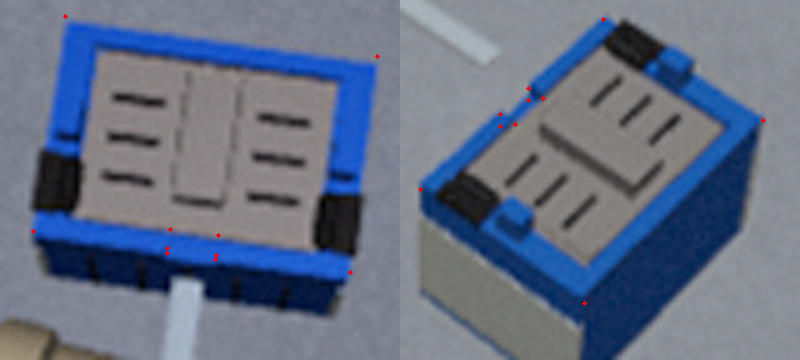

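The overlay agrees with the visible notch corners laterally within about 0.5 px. Along x, the module lies about 2 mm nearer the robot than estimated. The tip is now about 21 mm in front of the notch point and centred. I'll pitch the tip slightly down, move over the sill, and feel for it.

In the tool's units: -24 mm is -2.4, 18 mm is 1.8, 0.05 rad is 0.2.

```bash
python3 steer.py '{"sx":[0,0,-1.2,-2.4,-2.4,-2.4],"sy":[0,0,0,0,0,0],"sz":[1,1.8,1.8,1.8,1.8,1.8],"rx":[0,0,0,0,0,0],"ry":[0.2,0.2,0.2,0.2,0.2,0.2],"rz":[0,0,0,0,0,0]}'
python3 - <<'E'
from h import *
p,r=tool(); print(p,(p+r.apply([-122,0,10.7])).round(1),to_tool([0,0,-1]).round(3),ctrl.sense()["force"])
E
```

```text
time_s: 4.6
eef_pos: [464.8, -16.5, 118.3]
ee_rot: [-0.025, 0.08, 0.996, 0.002]
force: [-0.7, -0.6, -1.0]
grip_width: 0.251
grip_force: 108.6
[464.81067764 -16.511469   118.29588145] [584.6 -35.9 101.5] [-0.05  -0.     0.999] [-0.74068788 -0.62334386 -0.99138593]
```

```bash
for i in 1 2; do python3 steer.py '{"sx":[0,-0.01,-0.01],"sy":[0,0,0],"sz":[0.1,0.2,0.2],"rx":[0,0,0],"ry":[0,0,0],"rz":[0,0,0]}' | egrep 'pos|force:'; done; python3 steer.py '{"sx":[0,0],"sy":[0,0],"sz":[0.1,0.1],"rx":[0,0],"ry":[0,0],"rz":[0,0]}' | egrep 'pos|force:'; python3 steer.py '{"sx":[0,0],"sy":[0,0],"sz":[0.1,0.1],"rx":[0,0],"ry":[0,0],"rz":[0,0]}' | egrep 'pos|force:'
```

```text
eef_pos: [465.0, -16.7, 116.5]
force: [0.9, 1.0, -1.7]
grip_force: 108.6
eef_pos: [465.2, -16.8, 114.4]
force: [-0.9, -0.0, -2.0]
grip_force: 108.6
eef_pos: [465.2, -16.8, 113.5]
force: [-0.3, 1.0, -1.7]
grip_force: 108.6
eef_pos: [465.3, -16.8, 112.7]
force: [-1.0, -0.1, -0.1]
grip_force: 108.8
```

```bash
python3 steer.py '{"sx":[0,0],"sy":[0,0],"sz":[0.1,0.1],"rx":[0,0],"ry":[0,0],"rz":[0,0]}' | egrep 'pos|force:'; python3 steer.py '{"sx":[0,0],"sy":[0,0],"sz":[0.07,0.07],"rx":[0,0],"ry":[0,0],"rz":[0,0]}' | egrep 'pos|force:'
```

```text
eef_pos: [465.3, -16.8, 111.8]
force: [-1.8, 0.9, 1.8]
grip_force: 109.1
eef_pos: [465.3, -16.8, 111.1]
force: [-3.3, 0.4, 5.3]
grip_force: 109.3
```

```bash
python3 steer.py '{"sx":[0,-0.5,-1,-1],"sy":[0,0,0,0],"sz":[-0.12,-0.145,-0.17,-0.17],"rx":[0,0,0,0],"ry":[0,0,0,0],"rz":[0,0,0,0]}'| egrep 'pos|force:';python3 steer.py '{"sx":[-0.4,-0.8,-1.2,-1.2],"sy":[0,0,0,0],"sz":[-0.02,-0.04,-0.06,-0.06],"rx":[0,0,0,0],"ry":[0,0,0,0],"rz":[0,0,0,0]}'
python3 - <<'E'
from h import *
p,r=tool(); print(p,(p+r.apply([-122,0,10.7])).round(1),to_tool([0,0,-1]).round(3))
t=ctrl.capture("top");s=ctrl.capture("scene")
def z(im,x,y,w,h): return cv2.resize(im[y:y+h,x:x+w,::-1],(400,400),interpolation=cv2.INTER_CUBIC)
cv2.imwrite("pics/z5.png",np.hstack([z(t,288,120,80,80),z(s,290,170,80,80)]))
E
```

```text
eef_pos: [476.0, -18.6, 112.0]
force: [1.7, 0.1, 1.1]
grip_force: 109.0
time_s: 6.8
eef_pos: [487.4, -20.4, 112.0]
ee_rot: [-0.025, 0.08, 0.996, 0.002]
force: [0.3, -0.1, -0.3]
grip_width: 0.255
grip_force: 108.8
[487.44538467 -20.40464135 111.96371088] [607.2 -39.8  95.2] [-0.05   0.     0.999]
```

View pics/z5.png

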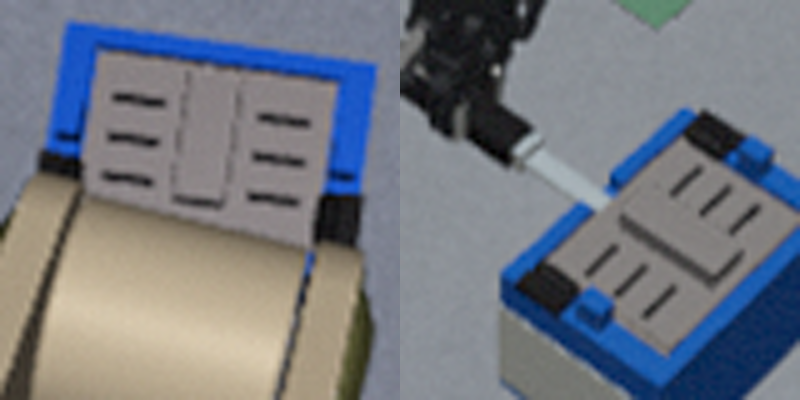

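The blade is in the notch and under the cover's front edge, with the tip about 24 mm past the notch point. Now I'll lever about the sill's outer edge in stages.

In the tool's units: 0.3 mm is 0.03, 29 mm is 2.9, -0.3 rad is -1.2.

```bash
python3 steer.py '{"sx":[0.03,0.06,0.08,0.06,0,-0.05,-0.05],"sy":[0,0,0,0,0,0,0],"sz":[0.6,1.05,1.5,2,2.45,2.9,2.9],"rx":[0,0,0,0,0,0,0],"ry":[-0.2,-0.4,-0.6,-0.8,-1,-1.2,-1.2],"rz":[0,0,0,0,0,0,0]}'
python3 - <<'E'
from h import *
p,r=tool(); print(p,(p+r.apply([-122,0,10.7])).round(1),to_tool([0,0,-1]).round(3),ctrl.sense()["force"])
s=ctrl.capture("scene");cv2.imwrite("pics/s6.png",s[:,:,::-1])
E
```

```text
time_s: 7.6
eef_pos: [485.2, -20.0, 82.8]
ee_rot: [0.124, 0.08, 0.989, -0.01]
force: [-2.0, 0.0, 1.8]
grip_width: 0.251
grip_force: 109.1
[485.2298813  -19.95019183  82.78655378] [604.5 -39.3 102.5] [ 0.247 -0.     0.969] [-1.97484993  0.04714414  1.77801721]
```

In the tool's units: 0.75 mm is 0.075, 9.4 mm is 0.94, -0.1 rad is -0.4.

```bash
python3 steer.py '{"sx":[0.04,0.075,0.075],"sy":[0,0,0],"sz":[0.47,0.94,0.94],"rx":[0,0,0],"ry":[-0.2,-0.4,-0.4],"rz":[0,0,0]}'|egrep 'pos|force:';python3 steer.py '{"sx":[0.04,0.075,0.075],"sy":[0,0,0],"sz":[0.47,0.94,0.94],"rx":[0,0,0],"ry":[-0.2,-0.4,-0.4],"rz":[0,0,0]}'|egrep 'pos|force:'
python3 - <<'E'
from h import *
p,r=tool(); print(p,(p+r.apply([-122,0,10.7])).round(1),to_tool([0,0,-1]).round(3),ctrl.sense()["force"])
s=ctrl.capture("scene");cv2.imwrite("pics/s7.png",s[:,:,::-1])
def z(im,x,y,w,h): return cv2.resize(im[y:y+h,x:x+w,::-1],(400,400),interpolation=cv2.INTER_CUBIC)
cv2.imwrite("pics/z7.png",np.hstack([z(cv2.imread("pics/s6.png")[:,:,::-1],290,170,80,80),z(s,290,170,80,80)]))
E
```

```text
eef_pos: [486.8, -20.1, 73.3]
force: [-4.2, 0.5, 2.9]
grip_force: 109.2
eef_pos: [489.7, -20.5, 64.4]
force: [-3.7, 1.4, 2.1]
grip_force: 109.2
[489.70894174 -20.52560468  64.37664523] [602.8 -38.9 107.5] [ 0.433 -0.001  0.901] [-3.73655514  1.44258051  2.08219705]
```

View pics/z7.png

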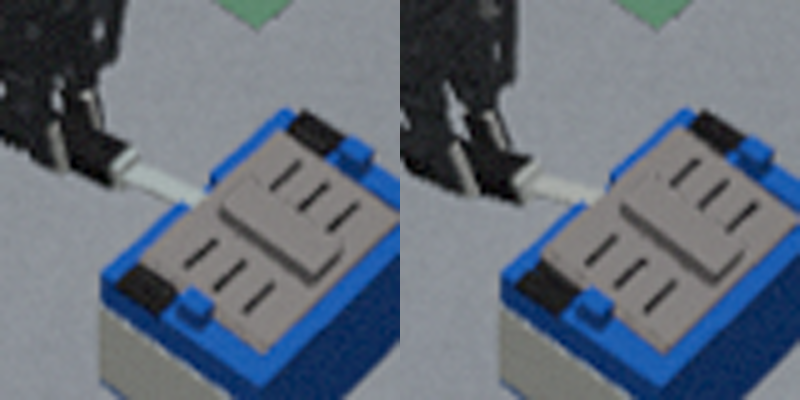

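The cover's front corner (545,262 in the right crop) has risen and is starting to cover the catch bar. I'll lever a bit further.

In the tool's units: 14 mm is 1.4, 9.4 mm is 0.94, -0.15 rad is -0.6.

```bash
python3 steer.py '{"sx":[0.04,0.075,0.075,0.075,0.075],"sy":[0,0,0,0,0],"sz":[0.47,0.94,1.4,1.4,1.4],"rx":[0,0,0,0,0],"ry":[-0.2,-0.4,-0.6,-0.6,-0.6],"rz":[0,0,0,0,0]}'
python3 - <<'E'
from h import *
p,r=tool(); print(p,(p+r.apply([-122,0,10.7])).round(1),to_tool([0,0,-1]).round(3),ctrl.sense()["force"])
s=ctrl.capture("scene");cv2.imwrite("pics/s8.png",s[:,:,::-1]);ts=ctrl.capture("top")
def z(im,x,y,w,h): return cv2.resize(im[y:y+h,x:x+w,::-1],(400,400),interpolation=cv2.INTER_CUBIC)
cv2.imwrite("pics/z8.png",np.hstack([z(ts,288,110,80,80),z(s,290,170,80,80)]))
E
```

```text
time_s: 8.8
eef_pos: [502.0, -18.2, 64.1]
ee_rot: [0.286, 0.079, 0.955, -0.023]
force: [-0.5, 0.1, -2.7]
grip_width: 0.255
grip_force: 108.5
[502.04865836 -18.23444473  64.13180004] [608.4 -35.9 122.3] [ 0.55  -0.001  0.835] [-0.54212441  0.09919114 -2.68096317]
```

View pics/z8.png

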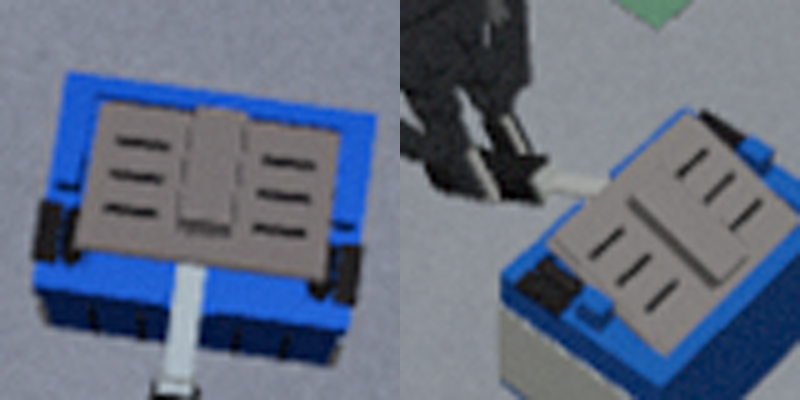

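The cover has popped. It is propped on both catches, front edge up, and the blade is free in the notch. I'll check the joints before withdrawing.

```bash
python3 - <<'E'
from h import *
print(ctrl.sense()["joints"].round(3), ctrl.sense()["force"])
E
python3 steer.py '{"sx":[0,0],"sy":[0,0],"sz":[0,0],"rx":[0,0],"ry":[0,0],"rz":[0,0]}'
```

```text
[-0.309  0.372  2.16   1.184  0.086 -2.877] [-1.30731228e+00 -2.32252176e-04 -1.89966220e+00]
time_s: 9.1
eef_pos: [501.4, -18.9, 63.9]
ee_rot: [0.286, 0.078, 0.955, -0.025]
force: [0.5, -0.0, -2.2]
grip_width: 0.25
grip_force: 108.5
```

In the tool's units: 10 mm is 1, -6.6 mm is -0.66, 0.12 rad is 0.48.

```bash
python3 steer.py '{"sx":[0.2,0.5,0.8,1,1,1],"sy":[0,0,0,0,0,0],"sz":[-0.13,-0.33,-0.5,-0.66,-0.66,-0.66],"rx":[0,0,0,0,0,0],"ry":[0.12,0.24,0.36,0.48,0.48,0.48],"rz":[0,0,0,0,0,0]}'
python3 - <<'E'
from h import *
p,r=tool(); print(r.as_matrix().round(3).tolist(),(p+r.apply([-122,0,10.7])).round(1),ctrl.sense()["joints"].round(3))
E
```

```text
time_s: 9.7
eef_pos: [489.6, -17.3, 64.2]
ee_rot: [0.228, 0.079, 0.97, -0.021]
force: [-0.4, 0.2, -1.8]
grip_width: 0.25
grip_force: 108.6
[[-0.884, 0.163, 0.439], [0.144, 0.987, -0.076], [-0.445, -0.004, -0.895]] [602.1 -35.7 108.9] [-0.304  0.356  2.12   0.277  0.216 -1.969]
```

In the tool's units: -45 mm is -4.5, 45 mm is 4.5, 0.1 rad is 0.4.

```bash
python3 steer.py '{"sx":[0.5,1,1.6,2.2,3.2,4.5,6,7.5],"sy":[0,0,0,0,0,0,0,0],"sz":[0,0,0,-0.1,-0.8,-2,-3,-4.5],"rx":[0,0,0,0,0,0,0,0],"ry":[0,0,0,0,0,0,0.2,0.4],"rz":[0,0,0,0,0,0,0,0]}'; python3 steer.py '{"sx":[0,0,0,0,0],"sy":[0,0,0,0,0],"sz":[-1.5,-4,-7,-10,-10],"rx":[0,0,0,0,0],"ry":[0.4,0.8,1.36,1.36,1.36],"rz":[0,0,0,0,0]}'
python3 - <<'E'
from h import *
p,r=tool(); print(p,r.as_matrix().round(3).tolist(),(p+r.apply([-122,0,10.7])).round(1),ctrl.sense()["joints"].round(3))
s=ctrl.capture("scene");ts=ctrl.capture("top")
def z(im,x,y,w,h): return cv2.resize(im[y:y+h,x:x+w,::-1],(400,400),interpolation=cv2.INTER_CUBIC)
cv2.imwrite("pics/z9.png",np.hstack([z(ts,265,105,120,120),z(s,250,130,120,120)]))
cv2.imwrite("pics/t9.png",ts[:,:,::-1]);cv2.imwrite("pics/s9.png",s[:,:,::-1])
E
```

```text
time_s: 10.5
eef_pos: [401.7, -2.7, 70.2]
ee_rot: [0.177, 0.081, 0.981, -0.017]
force: [-0.5, -0.2, -1.1]
grip_width: 0.251
grip_force: 108.6
time_s: 11.0
eef_pos: [369.3, 3.3, 166.7]
ee_rot: [0.013, 0.082, 0.997, -0.003]
force: [0.4, 1.0, -1.5]
grip_width: 0.251
grip_force: 108.6
[369.2770121   3.3488614 166.7163636] [[-0.986, 0.163, 0.026], [0.163, 0.987, -0.008], [-0.027, -0.003, -1.0]] [489.9 -16.6 159.3] [-3.120e-01  5.100e-02  2.056e+00  1.000e-03  1.008e+00 -1.719e+00]
```

View pics/z9.png

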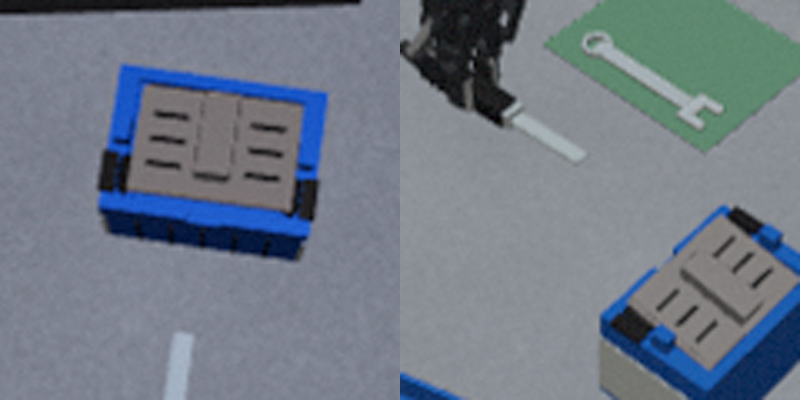

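The cover is propped, front edge up, still over its seat. The tool is clear, with its tip at about (319.6,204.9) in the top view and (304,177) in the scene view. I'll check for slip and compute the return to the mat.

Run:
```python
from h import *
p,r=tool(); q=p+r.apply([-122,0,10.7]); print(proj("top",q),proj("scene",q),two((319.6,204.9),(304,177.1)))
# level + yaw -11.5
x=np.array([-np.cos(np.radians(11.5)),np.sin(np.radians(11.5)),0]);z=np.array([0,0,-1.]);Rt=R.from_matrix(np.c_[x,np.cross(z,x),z])
print((r.inv()*Rt).as_rotvec().round(3),to_tool(np.array([404.5,313,160])-p).round(1))
```

```text
[319.53755746 204.57340997] [303.53708719 178.33197676] (array([488.56723204, -15.84630399, 159.88583535]), np.float64(2.4229784498126405))
[-0.003  0.022  0.037] [ 14.9 311.2   2.6]
```

```bash
python3 steer.py '{"sx":[0.2,0.4,0.6,0.8,1,1.2,1.4,1.49],"sy":[4.4,8.8,13.2,17.6,22,26.2,30,31.12],"sz":[0,0,0,0,0.1,0.2,0.25,0.26],"rx":[0,0,0,0,0,0,0,0],"ry":[0,0.04,0.088,0.088,0.088,0.088,0.088,0.088],"rz":[0,0.04,0.08,0.148,0.148,0.148,0.148,0.148]}'; python3 steer.py '{"sx":[0,0,0,0,0,0],"sy":[0,0,0,0,0,0],"sz":[4,8,11,12.4,12.9,12.9],"rx":[0,0,0,0,0,0],"ry":[0,0,0,0,0,0],"rz":[0,0,0,0,0,0]}'
python3 - <<'E'
from h import *
print(to_tool([0,0,-1]).round(3),ctrl.sense()["joints"].round(2))
E
```

```text
time_s: 11.9
eef_pos: [404.0, 315.3, 158.0]
ee_rot: [-0.002, 0.099, 0.995, -0.002]
force: [-0.1, -0.8, -1.2]
grip_width: 0.249
grip_force: 108.7
time_s: 12.5
eef_pos: [404.2, 311.7, 30.3]
ee_rot: [-0.001, 0.101, 0.995, -0.002]
force: [-0.7, -0.1, -1.4]
grip_width: 0.254
grip_force: 108.8
[-0.002  0.004  1.   ] [ 0.43  0.57  1.76 -0.    0.81 -0.94]
```

Lower gently until it touches down.

In the tool's units: 2.5 mm is 0.25, 2 mm is 0.2.

```bash
python3 steer.py '{"sx":[0,0,0],"sy":[0,0,0],"sz":[0.2,0.25,0.25],"rx":[0,0,0],"ry":[0,0,0],"rz":[0,0,0]}'| egrep 'pos|force:'; python3 steer.py '{"sx":[0,0],"sy":[0,0],"sz":[0.1,0.1],"rx":[0,0],"ry":[0,0],"rz":[0,0]}'| egrep 'pos|force:';python3 steer.py '{"sx":[0,0],"sy":[0,0],"sz":[0.07,0.07],"rx":[0,0],"ry":[0,0],"rz":[0,0]}'| egrep 'pos|force:'
```

```text
eef_pos: [404.9, 312.3, 29.2]
force: [0.5, -0.1, -1.5]
grip_force: 108.8
eef_pos: [404.7, 312.3, 27.8]
force: [0.6, -0.1, -1.1]
grip_force: 108.8
eef_pos: [404.6, 312.2, 26.9]
force: [-0.1, 0.3, -1.7]
grip_force: 108.8
```

```bash
python3 steer.py '{"sx":[0,0],"sy":[0,0],"sz":[0.1,0.1],"rx":[0,0],"ry":[0,0],"rz":[0,0]}'| egrep 'pos|force:'; python3 steer.py '{"sx":[0,0,0,0,0],"sy":[0,0,0,0,0],"sz":[0,0,0,0,0],"rx":[0,0,0,0,0],"ry":[0,0,0,0,0],"rz":[0,0,0,0,0]}' 0.6 60; python3 steer.py '{"sx":[0,0,0,0,0],"sy":[0,0,0,0,0],"sz":[-2,-6,-10,-14,-18],"rx":[0,0,0,0,0],"ry":[0,0,0,0,0],"rz":[0,0,0,0,0]}'
python3 - <<'E'
from h import *
p,r=tool();print(p,r.as_matrix().round(3).tolist())
c=[595,0,0]
E
```

```text
eef_pos: [404.6, 312.2, 25.9]
force: [-0.1, -0.0, -1.0]
grip_force: 108.8
time_s: 13.9
eef_pos: [404.7, 312.3, 26.0]
ee_rot: [-0.0, 0.101, 0.995, -0.002]
force: [-0.7, -0.2, -0.4]
grip_width: 0.594
grip_force: 0.0
time_s: 14.4
eef_pos: [404.6, 312.7, 207.8]
ee_rot: [-0.0, 0.101, 0.995, -0.002]
force: [0.5, 0.1, -0.2]
grip_width: 0.596
grip_force: 0.0
[404.59373806 312.68545038 207.75740745] [[-0.98, 0.2, -0.001], [0.2, 0.98, -0.003], [0.0, -0.003, -1.0]]
```

The tool is back on the mat. I've used all ten picture views, so from here I measure numerically. Next I triangulate the cover's corners from its warm-grey mask.

Run:
```python
from h import *
C={}
for n,x,y,w,h in(("top",290,120,75,70),("scene",300,180,90,80)):
    im=ctrl.capture(n)[:,:,::-1].astype(int); B,G,Rr=im[...,0],im[...,1],im[...,2]
    m=((Rr-B>3)&(Rr>60)&(Rr<190)).astype(np.uint8)*255
    k=np.zeros_like(m);k[y:y+h,x:x+w]=m[y:y+h,x:x+w];k=cv2.morphologyEx(k,cv2.MORPH_CLOSE,np.ones((5,5)))
    k=cv2.morphologyEx(k,cv2.MORPH_OPEN,np.ones((3,3)))
    c=max(cv2.findContours(k,0,2)[0],key=cv2.contourArea); 
    a=cv2.approxPolyDP(cv2.convexHull(c),3,True)[:,0]
    print(n,cv2.contourArea(c),a.tolist(),cv2.boxPoints(cv2.minAreaRect(c)).round(1).tolist())
    M=np.array([632,-42.5,0]);Rm=R.from_euler("z",-9.2,degrees=True)
    for al in(0,.15,.2):
        f=lambda q:M+Rm.apply(np.array([43,0,100])+R.from_euler("y",al).apply(np.array(q)-[43,0,0]))
        print(al,[proj(n,f(q)).round(1).tolist() for q in[(43,60,3),(43,-60,3),(-43,-60,3),(-43,60,3)]])
```

```text
top 1410.0 [[309, 132], [354, 137], [352, 167], [303, 161]] [[302.70001220703125, 161.0], [306.8999938964844, 129.5], [356.1000061035156, 136.10000610351562], [351.8999938964844, 167.5]]
0 [[307.1, 129.2], [355.1, 135.3], [350.9, 169.1], [302.2, 162.8]]
0.15 [[307.1, 129.0], [355.1, 135.1], [351.3, 167.4], [302.0, 161.0]]
0.2 [[307.1, 129.0], [355.2, 135.1], [351.5, 166.7], [302.0, 160.3]]
scene 1092.0 [[348, 196], [367, 215], [341, 238], [319, 220]] [[318.0, 221.0], [347.0, 192.0], [368.5, 213.5], [339.5, 242.5]]
0 [[370.1, 213.5], [342.5, 241.3], [317.1, 223.8], [345.0, 197.5]]
0.15 [[370.2, 213.6], [342.6, 241.4], [317.5, 221.1], [345.7, 194.8]]
0.2 [[370.2, 213.6], [342.7, 241.4], [317.8, 220.3], [346.0, 194.0]]
```

```bash
cat > g.py <<'E'
from h import *
M=np.array([632.3,-42.5,0]);Rm=R.from_euler("z",-9.2,degrees=True);T=R.from_euler("y",.17)
def cov(q): return M+Rm.apply(np.array([43,0,100])+T.apply(np.array(q)-[43,0,0]))
D=R.from_matrix(np.diag([-1,1,-1.]))  # tool down, x back
Rt=Rm*T*D
p,r=tool(); rv=(r.inv()*Rt).as_rotvec()
print("rotvec",rv.round(3))
for zz in (86.5,26.5): q=cov([4,0,zz]);print(q.round(1),to_tool(q-p).round(1))
E
python3 g.py
```

```text
rotvec [ 0.006  0.177 -0.041]
[651.2 -45.6 191.9] [-311.4 -303.1   20.8]
[641.2 -43.9 132.7] [-300.9 -303.7   79.9]
```

The rows are not in the units I measure in: shifts go in cm and turns go in units of 0.25 rad. I convert before sending: -254 mm is -25.4, -247 mm is -24.7, 0.13 rad is 0.52.

```bash
python3 steer.py '{"sx":[-3,-6.2,-9.4,-12.6,-15.8,-19,-22.2,-25.4],"sy":[-3,-6,-9,-12.2,-15.4,-18.5,-21.6,-24.7],"sz":[0,0,0,0,0,0,0,0.5],"rx":[0,0,0,0,0,0,0,0.012],"ry":[0,0,0,0,0.12,0.24,0.4,0.52],"rz":[0,0,0,0,-0.04,-0.08,-0.12,-0.16]}' 0.65; python3 g.py; python3 steer.py '{"sx":[0],"sy":[0],"sz":[0],"rx":[0],"ry":[0],"rz":[0]}';python3 g.py
```

```text
time_s: 15.3
eef_pos: [605.1, 18.1, 201.3]
ee_rot: [-0.066, 0.081, 0.995, 0.004]
force: [0.7, 0.2, -0.4]
grip_width: 0.652
grip_force: 0.0
rotvec [-0.003  0.038 -0.001]
[651.2 -45.6 191.9] [-56.6 -55.4   2.2]
[641.2 -43.9 132.7] [-54.3 -55.2  62.2]
time_s: 15.4
eef_pos: [605.8, 15.3, 198.7]
ee_rot: [-0.067, 0.083, 0.994, 0.003]
force: [-0.1, 1.1, -0.6]
grip_width: 0.652
grip_force: 0.0
rotvec [-0.004  0.036 -0.006]
[651.2 -45.6 191.9] [-55.3 -52.5  -0.3]
[641.2 -43.9 132.7] [-53.2 -52.3  59.7]
```

In the tool's units: -55 mm is -5.5, -52.5 mm is -5.25, 0.038 rad is 0.152.

```bash
python3 steer.py '{"sx":[-1.8,-3.7,-5.5,-5.5,-5.5],"sy":[-1.8,-3.6,-5.25,-5.25,-5.25],"sz":[0,0,0,0,0],"rx":[0,0,0,0,0],"ry":[0.04,0.1,0.152,0.152,0.152],"rz":[0,0,-0.016,-0.016,-0.016]}'; python3 g.py
```

```text
time_s: 15.9
eef_pos: [649.4, -40.4, 193.7]
ee_rot: [-0.085, 0.079, 0.993, 0.005]
force: [0.7, -0.2, -0.1]
grip_width: 0.654
grip_force: 0.0
rotvec [-0.003 -0.     0.002]
[651.2 -45.6 191.9] [-2.9 -4.8  1.3]
[641.2 -43.9 132.7] [-3.  -4.6 61.3]
```

```bash
python3 steer.py '{"sx":[-0.3,-0.3,-0.3,-0.3,-0.3],"sy":[-0.47,-0.47,-0.47,-0.47,-0.47],"sz":[1,2.8,4.4,5.2,5.2],"rx":[0,0,0,0,0],"ry":[0,0,0,0,0],"rz":[0,0,0,0,0]}'; python3 g.py;  python3 steer.py '{"sx":[0,0,0],"sy":[0,0,0],"sz":[0.3,0.6,0.6],"rx":[0,0,0],"ry":[0,0,0],"rz":[0,0,0]}'; python3 g.py
```

```text
time_s: 16.4
eef_pos: [642.5, -44.0, 141.9]
ee_rot: [-0.085, 0.078, 0.993, 0.005]
force: [-0.0, 0.6, 0.1]
grip_width: 0.649
grip_force: 0.0
rotvec [-0.004 -0.001  0.003]
[651.2 -45.6 191.9] [ -0.3  -0.3 -50.8]
[641.2 -43.9 132.7] [-0.3 -0.1  9.2]
time_s: 16.7
eef_pos: [642.2, -44.4, 137.1]
ee_rot: [-0.084, 0.079, 0.993, 0.005]
force: [0.1, -0.1, 0.2]
grip_width: 0.651
grip_force: 0.0
rotvec [-0.004  0.001  0.003]
[651.2 -45.6 191.9] [  0.2   0.1 -55.5]
[641.2 -43.9 132.7] [0.3 0.3 4.5]
```

In the tool's units: 3.5 mm is 0.35, 2 mm is 0.2.

```bash
python3 steer.py '{"sx":[0,0,0],"sy":[0,0,0],"sz":[0.2,0.35,0.35],"rx":[0,0,0],"ry":[0,0,0],"rz":[0,0,0]}'; python3 steer.py '{"sx":[0,0,0,0,0,0],"sy":[0,0,0,0,0,0],"sz":[0,0,0,0,0,0],"rx":[0,0,0,0,0,0],"ry":[0,0,0,0,0,0],"rz":[0,0,0,0,0,0]}' 0 50
```

```text
time_s: 17.0
eef_pos: [641.5, -44.3, 133.4]
ee_rot: [-0.084, 0.079, 0.993, 0.005]
force: [-0.1, 0.6, -0.4]
grip_width: 0.651
grip_force: 0.0
time_s: 17.6
eef_pos: [641.8, -44.5, 133.9]
ee_rot: [-0.084, 0.079, 0.993, 0.005]
force: [1.9, -1.8, 3.0]
grip_width: 0.284
grip_force: 52.0
```

In the tool's units: -10 mm is -1, -75 mm is -7.5.

```bash
python3 steer.py '{"sx":[0.08,0.17,0.34,0.68,1.3,1.3],"sy":[0,0,0,0,0,0],"sz":[-0.5,-1,-2,-4,-7.5,-7.5],"rx":[0,0,0,0,0,0],"ry":[0,0,0,0,0,0],"rz":[0,0,0,0,0,0]}'
cat > t.py <<'E'
from h import *
ts=ctrl.capture("top"); hsv=cv2.cvtColor(ts,cv2.COLOR_RGB2HSV)
m=cv2.inRange(hsv,(100,120,40),(125,255,255));k=np.zeros_like(m);k[180:275,375:490]=m[180:275,375:490]
c=max(cv2.findContours(k,0,2)[0],key=cv2.contourArea); a=cv2.approxPolyDP(cv2.convexHull(c),4,True)[:,0]
print(a.tolist(),[onz("top",*q,35).round(0)[:2].tolist() for q in a.astype(float)])
s=ctrl.capture("scene"); hsv=cv2.cvtColor(s,cv2.COLOR_RGB2HSV)
m=cv2.inRange(hsv,(100,120,40),(125,255,255));k=np.zeros_like(m);k[225:325,180:285]=m[225:325,180:285]
c=max(cv2.findContours(k,0,2)[0],key=cv2.contourArea); a=cv2.approxPolyDP(cv2.convexHull(c),4,True)[:,0]
print(a.tolist(),[onz("scene",*q,35).round(0)[:2].tolist() for q in a.astype(float)])
E
python3 t.py
```

```text
time_s: 18.2
eef_pos: [642.8, -44.2, 215.4]
ee_rot: [-0.08, 0.079, 0.994, 0.004]
force: [0.6, 0.4, -0.4]
grip_width: 0.286
grip_force: 51.5
[[462, 189], [474, 250], [395, 259], [386, 200]] [[533.0, -386.0], [376.0, -404.0], [359.0, -203.0], [510.0, -188.0]]
[[228, 233], [278, 254], [240, 320], [186, 290]] [[359.0, -209.0], [517.0, -193.0], [546.0, -398.0], [380.0, -404.0]]
```

```bash
cat > g2.py <<'E'
from h import *
Rt=R.from_euler("z",5.5,degrees=True)*R.from_matrix(np.diag([-1,1,-1.]))
p,r=tool(); print("rotvec",(r.inv()*Rt).as_rotvec().round(3),"down",to_tool([0,0,-1]).round(3))
for z in(150,31.5): print(to_tool(np.array([450,-297.5,z])-p).round(1))
E
python3 g2.py
```

```text
rotvec [ 0.018 -0.167 -0.253] down [-0.167  0.003  0.986]
[ 137.1 -280.2   85.5]
[ 117.4 -279.8  202.4]
```

```bash
python3 steer.py '{"sx":[1.7,3.4,5.1,6.8,8.6,10.3,12,13.7],"sy":[-3.5,-7,-10.5,-14,-17.5,-21,-24.5,-28],"sz":[0.8,1.6,2.6,3.7,4.9,6.1,7.3,8.5],"rx":[0.008,0.016,0.024,0.036,0.044,0.052,0.06,0.072],"ry":[-0.08,-0.16,-0.24,-0.32,-0.4,-0.48,-0.58,-0.668],"rz":[-0.12,-0.24,-0.4,-0.52,-0.64,-0.76,-0.88,-1.012]}'; python3 steer.py '{"sx":[0,0],"sy":[0,0],"sz":[0,0],"rx":[0,0],"ry":[0,0],"rz":[0,0]}'; python3 g2.py
```

```text
time_s: 19.1
eef_pos: [448.4, -297.9, 148.6]
ee_rot: [-0.001, -0.049, 0.999, 0.001]
force: [1.2, -0.7, -1.0]
grip_width: 0.286
grip_force: 51.5
time_s: 19.3
eef_pos: [449.3, -297.4, 149.0]
ee_rot: [-0.001, -0.047, 0.999, 0.001]
force: [0.1, 1.0, -1.9]
grip_width: 0.291
grip_force: 51.4
rotvec [ 0.002 -0.002 -0.002] down [-0.002 -0.002  1.   ]
[-0.7 -0.2 -1. ]
[ -1.   -0.4 117.5]
```

```bash
python3 steer.py '{"sx":[0,0,0,0,0,0],"sy":[0,0,0,0,0,0],"sz":[3.5,7,9.5,10.7,11,11],"rx":[0,0,0,0,0,0],"ry":[0,0,0,0,0,0],"rz":[0,0,0,0,0,0]}'| egrep 'pos|force:'; python3 steer.py '{"sx":[0,0,0],"sy":[0,0,0],"sz":[0.2,0.4,0.4],"rx":[0,0,0],"ry":[0,0,0],"rz":[0,0,0]}'| egrep 'pos|force:';python3 steer.py '{"sx":[0,0],"sy":[0,0],"sz":[0.15,0.15],"rx":[0,0],"ry":[0,0],"rz":[0,0]}'| egrep 'pos|force:';python3 steer.py '{"sx":[0,0],"sy":[0,0],"sz":[0.15,0.15],"rx":[0,0],"ry":[0,0],"rz":[0,0]}'| egrep 'pos|force:'
```

```text
eef_pos: [450.5, -297.2, 40.4]
force: [-0.4, -0.6, -2.0]
grip_force: 51.4
eef_pos: [450.0, -297.4, 36.2]
force: [0.1, 0.3, -1.6]
grip_force: 51.4
eef_pos: [449.8, -297.3, 34.3]
force: [-0.1, 0.9, -1.5]
grip_force: 51.4
eef_pos: [449.9, -297.5, 33.0]
force: [-1.4, -0.3, 1.9]
grip_force: 51.8
```

Contact. I'll press slightly, release, then lift straight up.

```bash
python3 steer.py '{"sx":[0,0],"sy":[0,0],"sz":[0.1,0.1],"rx":[0,0],"ry":[0,0],"rz":[0,0]}'| egrep 'pos|force:'; python3 steer.py '{"sx":[0,0,0,0],"sy":[0,0,0,0],"sz":[0,0,0,0],"rx":[0,0,0,0],"ry":[0,0,0,0],"rz":[0,0,0,0]}' 0.65; python3 steer.py '{"sx":[0,0,0,0,0],"sy":[0,0,0,0,0],"sz":[-1,-4,-8.5,-13,-17],"rx":[0,0,0,0,0],"ry":[0,0,0,0,0],"rz":[0,0,0,0,0]}';python3 steer.py '{"sx":[4,8,10,10,10,10,10],"sy":[0,3,7,11,15,19,19],"sz":[0,0,0,0,0,0,0],"rx":[0,0,0,0,0,0,0],"ry":[0,0,0,0,0,0,0],"rz":[0,0,0,0,0,0,0]}'
cat > v.py <<'E'
from h import *
for n,x,y,w,h,z in(("top",380,185,100,85,9),("scene",185,228,100,95,9)):
    im=ctrl.capture(n)[:,:,::-1].astype(int); m=((im[...,2]-im[...,0]>3)&(im[...,2]>60)).astype(np.uint8)*255
    k=np.zeros_like(m);k[y:y+h,x:x+w]=m[y:y+h,x:x+w];k=cv2.morphologyEx(k,cv2.MORPH_CLOSE,np.ones((5,5)))
    c=max(cv2.findContours(k,0,2)[0],key=cv2.contourArea);b=cv2.boxPoints(cv2.minAreaRect(c))
    W=np.array([onz(n,*q,z)[:2] for q in b]);print(n,b.round(1).tolist(),W.mean(0).round(1),np.linalg.norm(np.diff(W,axis=0),axis=1).round(1))
im=ctrl.capture("top");hsv=cv2.cvtColor(im,cv2.COLOR_RGB2HSV);k=cv2.inRange(hsv,(0,0,0),(180,255,50));m=np.zeros_like(k);m[195:280,170:215]=k[195:280,170:215]
c=max(cv2.findContours(m,0,2)[0],key=cv2.contourArea);print("handle",cv2.minAreaRect(c),onz("top",*cv2.minAreaRect(c)[0],20).round(1))
E
python3 v.py
```

```text
eef_pos: [449.9, -297.5, 32.6]
force: [-4.5, 1.4, 8.2]
grip_force: 52.6
time_s: 21.2
eef_pos: [449.9, -297.3, 31.7]
ee_rot: [-0.001, -0.048, 0.999, 0.0]
force: [0.0, -0.0, -0.2]
grip_width: 0.656
grip_force: 0.0
time_s: 21.7
eef_pos: [450.0, -297.3, 205.0]
ee_rot: [-0.0, -0.048, 0.999, -0.001]
force: [-0.1, -0.3, 0.9]
grip_width: 0.647
grip_force: 0.0
time_s: 22.4
eef_pos: [331.6, -114.6, 202.6]
ee_rot: [-0.0, -0.05, 0.999, 0.0]
force: [-0.8, -1.0, -0.2]
grip_width: 0.651
grip_force: 0.0
top [[403.20001220703125, 212.8000030517578], [447.5, 207.3000030517578], [451.3999938964844, 238.10000610351562], [407.1000061035156, 243.60000610351562]] [ 442.8 -297.6] [118.4  81.2 117.1]
scene [[208.8000030517578, 286.8999938964844], [233.8000030517578, 248.8000030517578], [258.3999938964844, 264.8999938964844], [233.39999389648438, 303.0]] [ 444.  -296.8] [129.7  89.2 125.6]
handle ((194.42926025390625, 249.66342163085938), (10.616142272949219, 38.13429641723633), 12.094757080078125) [395.4 312.8  20. ]
```

The cover lies flat at about the tray's centre, with the footprint matching at floor height. The tool is back in its original place on the mat, and the arm is clear. I'm handing in.

```bash
python3 -c "
from rig import ctrl
print(ctrl.finish_job())"
```

```text
the job is handed in; nothing more can be done
None
```

I pried the cover off at the notch, laid the tool back on the mat and set the cover flat, rib up, in the tray; the job is handed in at about 22 s, and no verdict came back.

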